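# Set the bottle on the timber rest for the shot

## Task

Lift the lying amber bottle out of the grey prop tray and lay it gently, without dropping it, in the groove of the timber rest: lying along the groove, settled in it, and about midway along. Leave the other props (jar and seed pod in the tray, lens on the table) where they are.

Things in the scene. Friction and masses are not known exactly. Their poses are not given: they have to be found in the camera images.
- bottle: Amber glass bottle with a paper label and a black cap, about 0.11 to 0.23 kg, lying on its side in the tray. Origin on its axis at the middle of the round body (50 mm diameter, 85 mm long, from x = -42.5 to +42.5 mm); its x axis runs along the bottle towards the cap (shoulder and neck from +42.5, cap 30 mm diameter from +62 to +88 mm). Lying on the tray floor its axis is 30 mm above the table. It can roll.
- tray: Fixed grey plastic open tray, 240 mm (its x) by 380 mm (its y) by 55 mm high, walls and floor 5 mm thick. Origin at the centre of its underside, z up. The bottle, jar and pod lie in it in three places side by side along its y, about 110 mm apart, in any order; the bottle lies roughly along the tray's x. It may be on the left or the right of the rest.
- rest: Fixed dark timber block with bark sides, 160 mm long (its x), 90 mm wide (its y), with a shallow V groove along its whole top, parallel to its x. Origin at the centre of its underside, on the table, z up. The groove is 44 mm wide and 13 mm deep, its sides slope 30 degrees, its edges are 63 mm above the table, and outside them the shoulders slope down 45 degrees.
- seat (a point): Point above the middle of the groove, 79 mm above the table, where the middle of the bottle's round body (its origin) lies when the bottle rests in the groove. Its axes are those of the rest: x along the groove. Either end of the groove may have the cap.
- jar: Bystander in the tray: squat amber jar with black lid, 58 mm diameter, 58 mm high, standing loose. Origin at the centre of its underside.
- pod: Bystander in the tray: dark dry seed pod, 60 mm diameter, 52 mm high, standing loose. Origin at the centre of its underside.
- lens: Bystander on the table: black camera lens, 80 mm diameter, 80 mm high, standing loose. Origin at the centre of its underside.

How it is judged:
By the outcome, as a careful person would: the job done as asked, in the order asked, and still so for the second after the job is handed in, with the robot touching nothing.
It also fails if it takes over 43 s, if anything falls off the work surface, if the arm or the gripper's body presses on something with over 40 N, if the wrist force passes 120 N, or if a joint passes its speed limit or range.

## Robot

A 7-joint arm with a two-finger parallel gripper is mounted at the origin on the work surface. World frame = base frame: x ahead of the robot, y to its left, z up, the work surface at z = 0. Lengths are in m, angles in rad, forces in N, time in s.
With the tool pointing down it reaches from about 0.425 to 0.925 m from the base axis. Payload 6.8 kg.
Tool frame: the origin (TCP) lies on the mounting face of the last link; the fingertips stand 173 mm ahead of it and the grasp point (between the pads) lies 155 mm ahead of it; z points along the fingers, y is the line along which they close (so a half turn about z gives the same grasp; the last joint's range is limited). The gripper opens to 85 mm and grips with 20 to 120 N. Pads are 22 mm wide; open, the fingers measure 114 mm over their backs; the gripper's body (76 mm by 85 mm) begins 54 mm behind the grasp point. The pads swing forward as they close: fully open they stand 13 mm farther back than shut.
Start: joints at [-1.279, 0.477, 0.022, 1.555, -0.011, 1.109, -0.083], TCP at [0.263, 0.622, 0.405] pointing down, gripper open.
Joint ranges: [-2.96, 2.96], [-0.34, 2.1], [-1.41, 1.46], [0.24, 2.44], [-1.37, 4.51], [0.17, 1.92], [-2.96, 2.96]. Speed limits (rad/s): [2.39, 2.39, 3.14, 3.14, 3.14, 3.14, 3.14].

## Interface

Orientations are given as a rotation vector (axis times angle).
In Python, from bench import r gives the robot as it stands.
- The arm moves only by the tool carry_out, never from a script. Its argument "moves" is a list of rows, each a list of 5 numbers: the shift along the tool's x, y, z in m, then the turn about the tool's z in rad, then the finger opening in m, from 0 to 0.0854. In form: [[dx, dy, dz, roll, claw], ...]. A call has exactly 8 rows; each row is the pose to reach, as a shift and turn from the pose commanded when the call began, along the tool's axes at that moment; what a row does not reach only later rows make up. A row lasts 1/10 s, in which the tool goes at most 50 mm and 8.59 degrees, less where a joint would pass 70% of its speed; a pose out of reach is approached as far as the arm can. A call with a gripper value outside its range is refused whole. The fingers move at their own pace and stop on an object; "force" is the grip in N (left out, the last holds). Time passes only in rows, so rows that repeat a pose let the fingers close, or fill a call up. It gives the time, the measured TCP pose, the force, the opening and the grip force at its end, in the units of the state.
- r.get_obs(): the state, without advancing time (a new reading comes with each control period).
- r.grab_frame(name): name is "scene" or "top" or "wrist"; returns the picture (384x512x3 uint8, red, green, blue); there is no depth.
- r.calibration(name): a dict with "fx", "fy", "cx", "cy" (pixels), "k1" (the pictures are not rectified: a ray, as slopes to the right and down, at radius r is drawn at 1 + k1 r^2 times it, then the intrinsics apply), "rvec" (rotation vector, rad) and "tvec" (3), from world to camera coordinates, as OpenCV has them. Camera axes: x right, y down, z forward; pixel columns grow to the right and rows downward; lengths in m; the calibration is good to about 2 mm. A picture is of the moment at which its call begins: read the wrist's pose just before it. calibration takes no time and is no camera call; for the wrist camera it gives the pose at the moment of the call.
- r.hand_in(): hands the job in; it is judged then, once.
The state is a dict: "clock": time; "joints": joint angles; "qvel": joint speeds; "tau": joint torques, N m; "tcp_pos": TCP position; "orientation": TCP orientation; "contact_force": force on the tool from outside, world axes, zero at the start; "moment": the same for the moment, N m; "grip_width": finger opening in m; "gripper_force": force on a finger pad.
Only numpy, scipy, OpenCV 4.12 (cv2) and the standard library are available. Lean on these libraries where they do the work, as an engineer would, in place of code of your own. Each camera call takes 0.05 s, during which the arm holds its last target. There are 200 camera calls.

## Working session

There is one attempt and no reset: what is moved stays moved. The work goes in short steps, Python scripts to look and compute and a tool call to move; the robot and the scene stay as the last step left them, time stands still between calls to the robot, and variables do not carry over. Pictures are saved under pics/ and viewed, at most 10 in all, crops included, and the job is handed in when it is done.

Besides the shell and the picture viewer there is one more tool, called after "Request:" by a JSON object that holds its "method" and its "body". carry_out: Moves the arm, as the interface text tells. Its arguments: {"type":"object","properties":{"moves":{"type":"array","items":{"type":"array","items":{"type":"number"}}},"force":{"type":"number"}},"required":["moves"]}

```bash
mkdir -p pics; ls; python3 - <<'E'
from bench import r
import cv2
for n in("top","scene"):
    c=r.calibration(n);print(n,c)
    cv2.imwrite(f"pics/{n}0.png",r.grab_frame(n)[...,::-1])
print(r.get_obs())
E
```

```text
pics
top {'fx': 425.9575275498299, 'fy': 425.9575275498299, 'cx': 255.94623233580506, 'cy': 197.48435165296078, 'k1': -0.10774785774054614, 'rvec': array([ 2.22525873, -2.18438275,  0.03388822]), 'tvec': array([-0.03312258,  0.62091573,  1.25223073])}
scene {'fx': 439.9593430997393, 'fy': 439.9593430997393, 'cx': 256.91610304712486, 'cy': 180.6687322582968, 'k1': 0.030705182605511635, 'rvec': array([ 1.28121236,  2.39504902, -0.82062729]), 'tvec': array([ 0.39233709, -0.36381927,  1.60260614])}
{'clock': 0.1, 'joints': array([-1.27906721,  0.47772257,  0.02234135,  1.55638555, -0.01151964,
        1.10929773, -0.08309671]), 'qvel': array([-0.00165326, -0.0009856 , -0.00080267, -0.00259213,  0.00059918,
        0.00114498, -0.00118443]), 'tau': array([ 4.12257883e-03, -5.97754633e+01,  1.61326010e+00, -2.81951630e+01,
        1.27932394e-02,  4.99311107e-03,  6.80448039e-06]), 'tcp_pos': array([0.26263848, 0.62152502, 0.4038053 ]), 'orientation': array([-6.23805267e-01, -3.07880058e+00,  2.62210599e-03]), 'contact_force': array([-0.70759372, -0.67918757, -0.15443748]), 'moment': array([-0.03234257,  0.04641789, -0.01762561]), 'gripper_force': 0.0, 'grip_width': 0.0852252472375976}
```

View pics/top0.png

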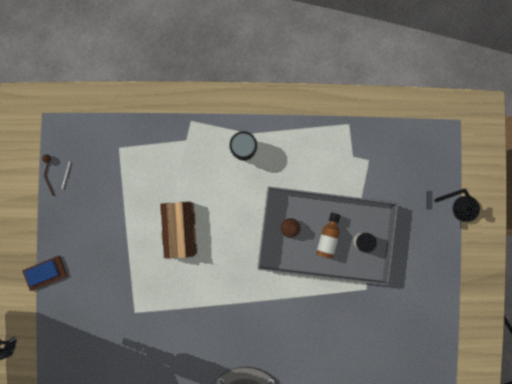

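View pics/scene0.png

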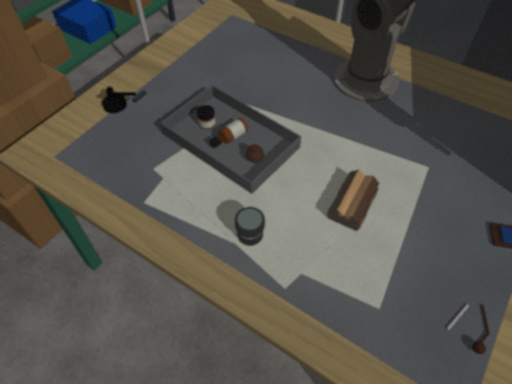

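The top view shows the rest at about (178,230), the bottle at (328,238) with its cap at (334,217), the pod at (290,228), the jar at (366,242) and the lens at (243,145). The robot base is at the bottom, around (246,380). I'll zoom in and measure.

```bash
cat > h.py <<'E'
from bench import r
import cv2, numpy as np
def ray(n,px,c=None):
    c=c or r.calibration(n)
    K=np.array([[c['fx'],0,c['cx']],[0,c['fy'],c['cy']],[0,0,1.]])
    p=cv2.undistortPoints(np.array(px,float).reshape(-1,1,2),K,np.array([c['k1'],0,0,0,0.]))[:,0]
    R=cv2.Rodrigues(np.array(c['rvec']))[0]
    return -R.T@c['tvec'], np.c_[p,np.ones(len(p))]@R
def plane(n,px,z,c=None):
    o,d=ray(n,px,c); return o+d*((z-o[2])/d[:,2])[:,None]
def tool():
    s=r.get_obs(); return s,cv2.Rodrigues(s['orientation'])[0]
E
python3 - <<'E'
from h import *
im=cv2.imread("pics/top0.png")
a=cv2.resize(im[195:265,150:210],None,fx=6,fy=6,interpolation=cv2.INTER_CUBIC)
b=cv2.resize(im[195:265,300:360],None,fx=6,fy=6,interpolation=cv2.INTER_CUBIC)
cv2.imwrite("pics/crop0.png",np.hstack([a,b]))
print(plane("top",[[178,230],[328,240],[334,217],[246,380],[290,228],[366,242]],.03).round(3))
hsv=cv2.cvtColor(im,cv2.COLOR_BGR2HSV)
print(hsv[235,160:200].tolist()); print(hsv[240,312:345].tolist())
E
```

```text
[[ 0.522  0.204  0.03 ]
 [ 0.501 -0.234  0.03 ]
 [ 0.568 -0.251  0.03 ]
 [ 0.084 -0.002  0.03 ]
 [ 0.534 -0.122  0.03 ]
 [ 0.496 -0.346  0.03 ]]
[[23, 13, 177], [21, 32, 150], [12, 66, 109], [13, 143, 80], [10, 129, 81], [8, 128, 80], [9, 143, 80], [11, 132, 87], [13, 112, 100], [16, 104, 113], [16, 95, 123], [16, 103, 124], [16, 99, 129], [16, 97, 131], [17, 101, 124], [17, 105, 122], [16, 105, 139], [17, 101, 169], [16, 102, 185], [16, 98, 184], [16, 105, 187], [16, 104, 189], [16, 101, 176], [16, 100, 150], [15, 108, 97], [13, 145, 51], [10, 125, 47], [14, 120, 49], [11, 114, 49], [8, 128, 50], [8, 108, 52], [8, 96, 48], [9, 123, 54], [13, 127, 62], [11, 83, 74], [14, 31, 90], [36, 12, 110], [30, 9, 120], [30, 13, 120], [45, 9, 120]]
[[102, 13, 100], [105, 15, 103], [102, 12, 105], [110, 14, 108], [108, 12, 107], [114, 13, 102], [90, 5, 112], [50, 5, 140], [45, 12, 172], [42, 14, 187], [48, 13, 197], [42, 13, 201], [44, 16, 206], [39, 13, 204], [46, 14, 205], [43, 11, 204], [41, 10, 198], [44, 15, 191], [43, 13, 183], [47, 13, 175], [45, 12, 166], [45, 13, 153], [41, 14, 142], [43, 14, 126], [42, 11, 119], [60, 8, 101], [75, 13, 77], [100, 11, 72], [120, 11, 70], [120, 10, 74], [90, 7, 69], [120, 11, 71], [120, 17, 74]]
```

View pics/crop0.png

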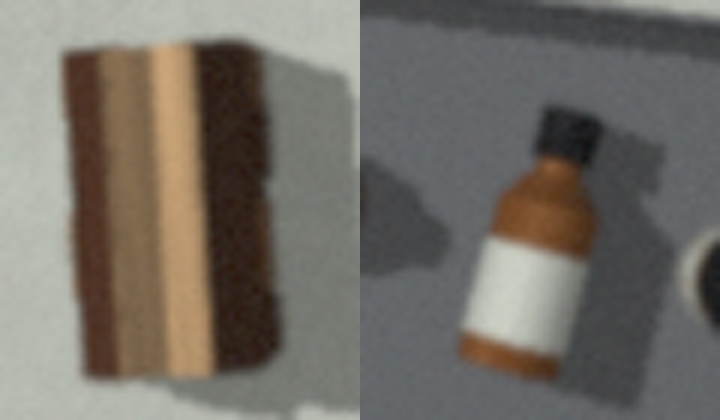

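The crop shows the groove corners at (102,47), (193,45), (213,375) and (120,376). The bottle's cap end is at (573,112) and its base at (507,367), so the cap points away from the robot.

```bash
python3 - <<'E'
from h import *
f=lambda p:[((u+.5)/6-.5+150,(v+.5)/6-.5+195) for u,v in p]
g=plane("top",f([(102,47),(193,45),(213,375),(120,376)]),.063); print(g.round(4))
print("lens,width",np.linalg.norm(g[0]-g[3]),np.linalg.norm(g[1]-g[2]),np.linalg.norm(g[0]-g[1]))
d=(g[0]+g[1]-g[2]-g[3])/2; print("rest",g.mean(0),"yaw",np.arctan2(d[1],d[0]))
f2=lambda p:[((u-360+.5)/6-.5+300,(v+.5)/6-.5+195) for u,v in p]
b=plane("top",f2([(573,112),(507,367),(482,238),(592,262)]),.03);print(b.round(4))
d=b[0]-b[1];L=np.linalg.norm(d);yaw=np.arctan2(d[1],d[0])
print("L",L,"yaw",yaw,"origin",b[1]+d/L*.0425, b[0]-d/L*.088)
s,R=tool();print(R.round(3),"grasp",s['tcp_pos']+R[:,2]*.155)
c=r.calibration("wrist");Rc=cv2.Rodrigues(c['rvec'])[0];print("cam",-Rc.T@c['tvec'],Rc.T[:,2])
print("yaw of tool y",np.arctan2(R[1,1],R[0,1]))
E
```

```text
[[0.6009 0.2328 0.063 ]
 [0.6027 0.1893 0.063 ]
 [0.4467 0.1764 0.063 ]
 [0.4451 0.2208 0.063 ]]
lens,width 0.15629834992275132 0.1565890490915782 0.043572127019911054
rest [0.52386124 0.20482815 0.063     ] yaw 0.0795028426158094
[[ 0.579  -0.2538  0.03  ]
 [ 0.4545 -0.2235  0.03  ]
 [ 0.517  -0.2102  0.03  ]
 [ 0.5061 -0.2642  0.03  ]]
L 0.1281325885422399 yaw -0.23869418302934967 origin [ 0.49576315 -0.23353307  0.03      ] [ 0.49346286 -0.23297333  0.03      ]
[[-0.921  0.389 -0.001]
 [ 0.389  0.921 -0.002]
 [-0.    -0.002 -1.   ]] grasp [0.262552   0.62127852 0.24880552]
cam [0.18926485 0.65362705 0.37246065] [ 0.2882135  -0.12455757 -0.94943056]
yaw of tool y 1.1709825000435505
```

The bottle origin is about (0.495, -0.2335) with yaw -0.239. The rest is at (0.524, 0.205) with yaw 0.0795. The sizes agree with those given: length 128 vs 130.5 mm, groove width 43.6 vs 44 mm. I'll move over there in an arc.

Request:
{"method": "carry_out", "body": {"moves": [[-0.03,-0.015,0,-0.02,0.085],[-0.07,-0.04,0,-0.04,0.085],[-0.115,-0.068,0,-0.06,0.085],[-0.16,-0.095,0,-0.08,0.085],[-0.205,-0.122,0,-0.1,0.085],[-0.25,-0.15,0,-0.12,0.085],[-0.295,-0.177,0,-0.14,0.085],[-0.33,-0.2,0,-0.16,0.085]], "force": 40}}

```text
clock: 0.9
tcp_pos: [0.4867, 0.3116, 0.4045]
orientation: [-0.374, -3.119, 0.0]
contact_force: [0.2, 0.1, 0.1]
grip_width: 0.0847
gripper_force: 0.0
```

```bash
cat > go.py <<'E'
from h import *
import sys
x,y,z,yaw=map(float,sys.argv[1:5])   # TCP goal, bottle-axis yaw (tool y = yaw+90deg)
s,R=tool(); e=np.arctan2(R[1,1],R[0,1])-np.pi/2
print("t",s['clock'],"tcp",s['tcp_pos'].round(4),"yaw",round(e,4),"w",s['grip_width'],"f",s['gripper_force'],s['contact_force'].round(1),"q",s['joints'].round(2))
print("shift",(R.T@(np.array([x,y,z])-s['tcp_pos'])).round(4),"roll",round(-(yaw-e),4))
E
python3 go.py 0.50 -0.2345 0.36 -0.239
```

```text
t 0.9 tcp [0.4867 0.3116 0.4045] yaw -0.2389 w 0.08468871060806281 f 0.0 [0.2 0.1 0.1] q [-0.76  0.32  0.1   1.8  -0.04  1.03  0.69]
shift [-0.1422 -0.5274  0.0446] roll 0.0001
```

Request:
{"method": "carry_out", "body": {"moves": [[-0.01,-0.04,0,0,0.085],[-0.02,-0.085,0,0,0.085],[-0.032,-0.13,0,0,0.085],[-0.044,-0.175,0,0,0.085],[-0.056,-0.22,0,0,0.085],[-0.068,-0.265,0,0,0.085],[-0.08,-0.31,0,0,0.085],[-0.09,-0.35,0,0,0.085]]}}

```text
clock: 1.7
tcp_pos: [0.4896, -0.0503, 0.4046]
orientation: [-0.377, -3.119, 0.0]
contact_force: [1.1, 0.2, 0.4]
grip_width: 0.0851
gripper_force: 0.0
```

Request:
{"method": "carry_out", "body": {"moves": [[-0.013,-0.04,0.01,0,0.085],[-0.026,-0.08,0.02,0,0.085],[-0.04,-0.12,0.03,0,0.085],[-0.048,-0.15,0.04,0,0.085],[-0.052,-0.177,0.044,0,0.085],[-0.052,-0.177,0.044,0,0.085],[-0.052,-0.177,0.044,0,0.085],[-0.052,-0.177,0.044,0,0.085]]}}

```text
clock: 2.5
tcp_pos: [0.4989, -0.231, 0.3606]
orientation: [-0.373, -3.119, -0.001]
contact_force: [0.3, 0.5, -0.3]
grip_width: 0.085
gripper_force: 0.0
```

```bash
python3 go.py 0.50 -0.2345 0.36 -0.239; python3 - <<'E'
from h import *
c=r.calibration("wrist"); im=r.grab_frame("wrist")[...,::-1]
np.save("wc.npy",c,allow_pickle=True); cv2.imwrite("pics/w1.png",im)
E
```

```text
t 2.5 tcp [ 0.4989 -0.231   0.3606] yaw -0.2383 w 0.08497119128697696 f 0.0 [ 0.3  0.5 -0.3] q [ 0.    0.33  0.39  1.92 -0.16  0.91  1.81]
shift [-0.0019 -0.0031  0.0006] roll 0.0007
```

View pics/w1.png

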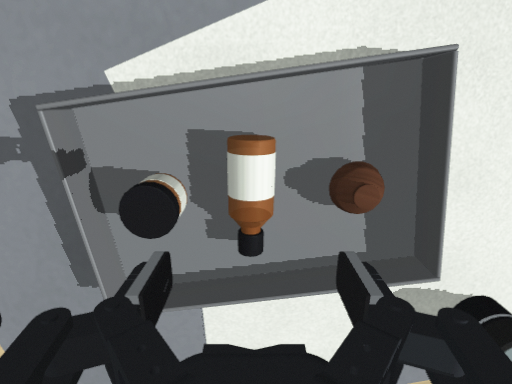

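The wrist view shows the bottle with its body sides at columns 227.5 and 275 (row 175) and its cap between columns 238 and 264 (row 243). The bottle is nearly aligned with the tool.

```bash
python3 - <<'E'
from h import *
c=np.load("wc.npy",allow_pickle=True).item()
p=plane("wrist",[[227.5,155],[275.5,155],[228,198],[274.5,198],[238,238],[264,238],[251,144]],.03,c);print(p.round(4))
a=(p[0]+p[1])/2;m=(p[2]+p[3])/2;k=(p[4]+p[5])/2
print(a,m,k,[np.arctan2(*(q-a)[1::-1]) for q in(m,k)],np.linalg.norm(p[0]-p[1]))
E
```

```text
[[ 0.4666 -0.2505  0.03  ]
 [ 0.4784 -0.202   0.03  ]
 [ 0.5123 -0.2624  0.03  ]
 [ 0.5243 -0.2131  0.03  ]
 [ 0.5616 -0.264   0.03  ]
 [ 0.5686 -0.2351  0.03  ]
 [ 0.4614 -0.224   0.03  ]]
[ 0.47253144 -0.22622454  0.03      ] [ 0.5183017 -0.237725   0.03     ] [ 0.565106   -0.24950595  0.03      ] [np.float64(-0.24616862999887137), np.float64(-0.2463788271335345)] 0.04994662716319357
```

Request:
{"method": "carry_out", "body": {"moves": [[0,-0.002,0.02,0.007,0.085],[0,-0.002,0.05,0.007,0.085],[0,-0.002,0.08,0.007,0.085],[0,-0.002,0.11,0.007,0.085],[0,-0.002,0.135,0.007,0.085],[0,-0.002,0.155,0.007,0.085],[0,-0.002,0.17,0.007,0.085],[0,-0.002,0.177,0.007,0.085]]}}

```text
clock: 3.35
tcp_pos: [0.4982, -0.2331, 0.1826]
orientation: [-0.384, -3.117, -0.001]
contact_force: [0.6, 0.7, 0.2]
grip_width: 0.0849
gripper_force: 0.0
```

```bash
python3 go.py 0.499 -0.2328 0.183 -0.246
```

```text
t 3.35 tcp [ 0.4982 -0.2331  0.1826] yaw -0.2454 w 0.08490600691519323 f 0.0 [0.6 0.7 0.2] q [ 0.11  0.61  0.28  2.02 -0.31  0.56  1.93]
shift [-0.0007  0.0005 -0.0004] roll 0.0006
```

Request:
{"method": "carry_out", "body": {"moves": [[0,0,0,0,0.075],[0,0,0,0,0.065],[0,0,0,0,0.058],[0,0,0,0,0.053],[0,0,0,0,0.049],[0,0,0,0,0.045],[0,0,0,0,0.04],[0,0,0,0,0.04]], "force": 40}}

```text
clock: 4.15
tcp_pos: [0.4985, -0.2342, 0.1847]
orientation: [0.387, 3.116, 0.0]
contact_force: [-1.1, 0.9, 6.9]
grip_width: 0.0488
gripper_force: 40.1
```

Request:
{"method": "carry_out", "body": {"moves": [[0,0,-0.003,0,0.04],[0,0,-0.008,0,0.04],[0,0,-0.015,0,0.04],[0,0,-0.023,0,0.04],[0,0,-0.03,0,0.04],[0,0,-0.03,0,0.04],[0,0,-0.03,0,0.04],[0,0,-0.03,0,0.04]]}}

```text
clock: 4.95
tcp_pos: [0.498, -0.234, 0.2135]
orientation: [-0.386, -3.117, -0.0]
contact_force: [0.4, -0.1, -1.6]
grip_width: 0.049
gripper_force: 41.6
```

```bash
python3 go.py 0.499 -0.2328 0.36 -0.246; python3 - <<'E'
from h import *
c=r.calibration("wrist"); im=r.grab_frame("wrist")[...,::-1]
np.save("wc2.npy",c,allow_pickle=True); cv2.imwrite("pics/w2.png",im)
E
```

```text
t 4.95 tcp [ 0.498  -0.234   0.2135] yaw -0.2467 w 0.04898211871236682 f 41.58786714076996 [ 0.4 -0.1 -1.6] q [ 0.08  0.55  0.31  2.01 -0.28  0.62  1.91]
shift [-0.0006  0.0014 -0.1465] roll -0.0007
```

View pics/w2.png

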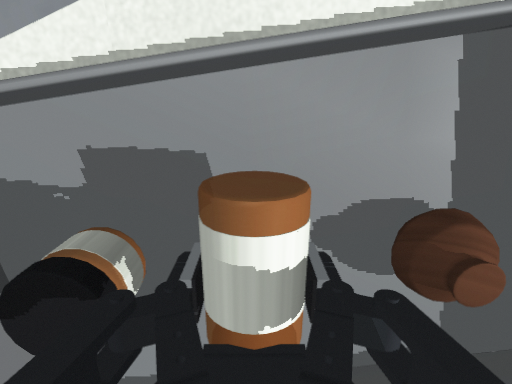

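The bottle is held: 40 N grip, about 1.6 N of load. Its sides are at columns 198.5 and 311 (row 195), and 205.5 and 302 (row 318), with the base rim at row 173. I'll check the tilt from these widths.

```bash
python3 - <<'E'
from h import *
c=np.load("wc2.npy",allow_pickle=True).item()
s,R=tool(); P=[]
for v,l,rr in((195,198.5,311),(230,199.5,309.5),(318,205.5,302)):
    o,d=ray("wrist",[[l,v],[rr,v]],c); d/=np.linalg.norm(d,axis=1)[:,None]
    half=np.arccos(d[0]@d[1])/2; m=d.sum(0);m/=np.linalg.norm(m)
    # cylinder edge rays are tangent: distance to axis = r/sin(half), approx. in the section plane
    P.append(o+m*.025/np.sin(half)); print(P[-1].round(4))
P=np.array(P);d=P[2]-P[0];print("tilt deg",np.degrees(np.arcsin(d[2]/np.linalg.norm(d))),"yaw",np.arctan2(d[1],d[0]))
# base face bottom-middle: rim top-middle pixel at row 173 (lower? upper edge), in tool coordinates at axis height
z=s['tcp_pos'][2]-.1525
for px in((254,173),(254,188),(254,202)):
    for zz in (z-.025,z,z+.025):
        q=plane("wrist",[px],zz,c)[0]; print(px,round(zz,3),(R.T@(q-s['tcp_pos'])).round(4))
E
```

```text
[ 0.4599 -0.2231  0.0576]
[ 0.4756 -0.2272  0.06  ]
[ 0.5253 -0.24    0.0583]
tilt deg 0.6149273306929768 yaw -0.25286694254368675
(254, 173) 0.036 [0.0445 0.0009 0.1775]
(254, 173) 0.061 [0.0505 0.0009 0.1525]
(254, 173) 0.086 [0.0566 0.0009 0.1275]
(254, 188) 0.036 [0.0363 0.0009 0.1775]
(254, 188) 0.061 [0.0438 0.0009 0.1525]
(254, 188) 0.086 [0.0512 0.0009 0.1275]
(254, 202) 0.036 [0.0285 0.0009 0.1775]
(254, 202) 0.061 [0.0373 0.0009 0.1525]
(254, 202) 0.086 [0.0461 0.0009 0.1275]
```

The tilt is about 0 and the axis sits 0.1547 m ahead of the TCP. The bottle origin is about +2 mm along tool x. Next I lift and carry, stopping short of the rest for a closer look.

Request:
{"method": "carry_out", "body": {"moves": [[0,0,-0.015,0,0.04],[0,0,-0.035,0,0.04],[0,0,-0.055,0,0.04],[0,0,-0.075,0,0.04],[0,0,-0.095,0,0.04],[0,0.005,-0.115,0,0.04],[0,0.015,-0.13,0,0.04],[0,0.03,-0.14,0,0.04]]}}

```text
clock: 5.8
tcp_pos: [0.5054, -0.2052, 0.3556]
orientation: [0.389, 3.116, -0.001]
contact_force: [0.2, -0.4, -2.5]
grip_width: 0.049
gripper_force: 41.9
```

Request:
{"method": "carry_out", "body": {"moves": [[0.01,0.03,0,-0.04,0.04],[0.02,0.065,0,-0.08,0.04],[0.03,0.1,0,-0.12,0.04],[0.04,0.14,0,-0.16,0.04],[0.05,0.18,0,-0.2,0.04],[0.055,0.22,0,-0.24,0.04],[0.06,0.25,0,-0.28,0.04],[0.065,0.27,0,-0.32,0.04]]}}

```text
clock: 6.6
tcp_pos: [0.5082, 0.0758, 0.3542]
orientation: [-0.123, 3.139, 0.001]
contact_force: [0.5, -0.1, -2.4]
grip_width: 0.049
gripper_force: 41.9
```

Request:
{"method": "carry_out", "body": {"moves": [[0,0,0,0,0.04],[0,0,0,0,0.04],[0,0,0,0,0.04],[0,0,0,0,0.04],[0,0,0,0,0.04],[0,0,0,0,0.04],[0,0,0,0,0.04],[0,0,0,0,0.04]]}}

```text
clock: 7.4
tcp_pos: [0.5084, 0.0726, 0.3537]
orientation: [0.115, -3.139, -0.0]
contact_force: [-0.4, 0.2, -1.6]
grip_width: 0.049
gripper_force: 41.9
```

```bash
python3 go.py 0.526 0.205 0.36 0.0795; python3 - <<'E'
from h import *
c=r.calibration("wrist"); im=r.grab_frame("wrist")[...,::-1]
np.save("wc3.npy",c,allow_pickle=True); cv2.imwrite("pics/w3.png",im)
E
```

```text
t 7.4 tcp [0.5084 0.0726 0.3537] yaw 0.073 w 0.048954529408965504 f 41.90675675868988 [-0.4  0.2 -1.6] q [-0.45  0.27  0.22  2.   -0.08  0.87  1.46]
shift [-0.0272  0.1308 -0.0063] roll -0.0065
```

View pics/w3.png

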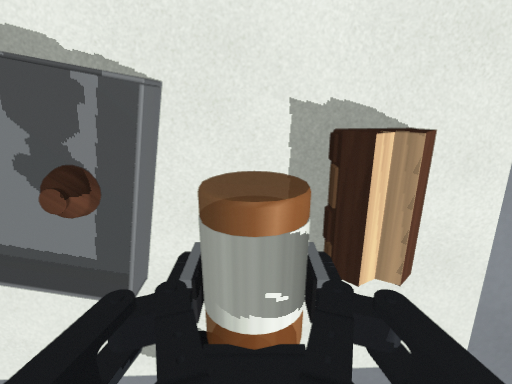

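The wrist view shows the rest at right. The groove's left edge runs from (376,133) to (361,283) and its right edge from (425,131) to (403,284). I'll refine these by row.

```bash
python3 - <<'E'
from h import *
c=np.load("wc3.npy",allow_pickle=True).item(); im=cv2.imread("pics/w3.png")
g=cv2.GaussianBlur(im,(3,3),0)[...,2].astype(int)
L=[];Rr=[]
for v in range(145,276,10):
    d=np.diff(g[v]); a=355+d[355:395].argmax(); b=395+d[395:435].argmin(); L.append((a+.5,v));Rr.append((b+.5,v))
print(L,Rr)
pl,pr=plane("wrist",L,.063,c),plane("wrist",Rr,.063,c)
fl,fr=[np.polyfit(p[:,0],p[:,1],1) for p in(pl,pr)]
print("yaw",np.arctan([fl[0],fr[0]]),"y at x=.524",np.polyval(fl,.524),np.polyval(fr,.524))
e=plane("wrist",[(376,131.5),(425,130.5),(361,283),(403,284.5)],.063,c);print(e.round(4),e.mean(0))
E
```

```text
[(np.float64(374.5), 145), (np.float64(373.5), 155), (np.float64(372.5), 165), (np.float64(371.5), 175), (np.float64(369.5), 185), (np.float64(368.5), 195), (np.float64(367.5), 205), (np.float64(366.5), 215), (np.float64(365.5), 225), (np.float64(364.5), 235), (np.float64(362.5), 245), (np.float64(361.5), 255), (np.float64(360.5), 265), (np.float64(359.5), 275)] [(np.float64(423.5), 145), (np.float64(422.5), 155), (np.float64(420.5), 165), (np.float64(418.5), 175), (np.float64(417.5), 185), (np.float64(415.5), 195), (np.float64(413.5), 205), (np.float64(411.5), 215), (np.float64(410.5), 225), (np.float64(408.5), 235), (np.float64(406.5), 245), (np.float64(404.5), 255), (np.float64(403.5), 265), (np.float64(401.5), 275)]
yaw [0.08624545 0.08420272] y at x=.524 0.1831203628766868 0.22730790927805183
[[0.4462 0.1762 0.063 ]
 [0.4421 0.2192 0.063 ]
 [0.6012 0.1926 0.063 ]
 [0.5999 0.2371 0.063 ]] [0.52232438 0.20627041 0.063     ]
```

Request:
{"method": "carry_out", "body": {"moves": [[-0.005,0.02,0,-0.004,0.04],[-0.01,0.045,0,-0.008,0.04],[-0.015,0.07,0,-0.011,0.04],[-0.02,0.095,0,-0.011,0.04],[-0.024,0.115,0,-0.011,0.04],[-0.026,0.127,0,-0.011,0.04],[-0.026,0.131,0,-0.011,0.04],[-0.026,0.131,0,-0.011,0.04]]}}

```text
clock: 8.25
tcp_pos: [0.5246, 0.2051, 0.3535]
orientation: [0.133, -3.138, 0.001]
contact_force: [-0.1, -0.1, -2.6]
grip_width: 0.049
gripper_force: 42.0
```

Request:
{"method": "carry_out", "body": {"moves": [[0,0,0.01,0,0.04],[0,0,0.025,0,0.04],[0,0,0.045,0,0.04],[0,0,0.065,0,0.04],[0,0,0.085,0,0.04],[0,0,0.098,0,0.04],[0,0,0.106,0,0.04],[0,0,0.108,0,0.04]]}}

```text
clock: 9.05
tcp_pos: [0.5246, 0.2047, 0.2449]
orientation: [0.131, -3.138, 0.001]
contact_force: [-0.1, 0.6, -1.7]
grip_width: 0.0484
gripper_force: 42.0
```

```bash
python3 go.py 0.525 0.2054 0.2337 0.0845
```

```text
t 9.05 tcp [0.5246 0.2047 0.2449] yaw 0.0835 w 0.048428543861871745 f 41.95070207118988 [-0.1  0.6 -1.7] q [-0.59  0.5   0.14  1.96 -0.11  0.69  1.27]
shift [-0.0004  0.0007  0.0112] roll -0.001
```

Request:
{"method": "carry_out", "body": {"moves": [[0,0.0005,0.002,0,0.04],[0,0.0005,0.004,0,0.04],[0,0.0005,0.006,0,0.04],[0,0.0005,0.0075,0,0.04],[0,0.0005,0.0085,0,0.04],[0,0.0005,0.0095,0,0.04],[0,0.0005,0.0095,0,0.04],[0,0.0005,0.0095,0,0.04]]}}

```text
clock: 9.85
tcp_pos: [0.5247, 0.2057, 0.2362]
orientation: [-0.132, 3.139, 0.0]
contact_force: [-0.1, 0.1, -0.7]
grip_width: 0.0487
gripper_force: 42.0
```

```bash
python3 go.py 0.525 0.2054 0.2337 0.0845; python3 - <<'E'
from h import *
im=r.grab_frame("scene")[...,::-1]
cv2.imwrite("pics/s4.png",cv2.resize(im[150:250,290:410],None,fx=5,fy=5,interpolation=cv2.INTER_CUBIC))
E
```

```text
t 9.85 tcp [0.5247 0.2057 0.2362] yaw 0.0842 w 0.04870834981568553 f 41.951099038124084 [-0.1  0.1 -0.7] q [-0.59  0.52  0.14  1.96 -0.11  0.67  1.27]
shift [-0.0002 -0.0004  0.0025] roll -0.0003
```

View pics/s4.png

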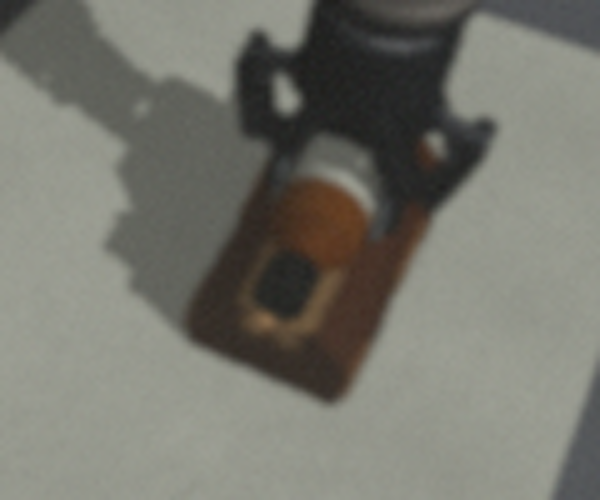

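The bottle lies over the groove, with the cap centred at about (287,285) in the crop. I'll lower until I feel contact.

Request:
{"method": "carry_out", "body": {"moves": [[0,0,0.0005,0,0.04],[0,0,0.001,0,0.04],[0,0,0.0015,0,0.04],[0,0,0.0015,0,0.04],[0,0,0.0015,0,0.04],[0,0,0.0015,0,0.04],[0,0,0.0015,0,0.04],[0,0,0.0015,0,0.04]]}}

```text
clock: 10.7
tcp_pos: [0.5247, 0.2058, 0.2347]
orientation: [-0.132, 3.139, 0.0]
contact_force: [-0.2, -0.5, -2.4]
grip_width: 0.0488
gripper_force: 42.0
```

Not in contact yet.

Request:
{"method": "carry_out", "body": {"moves": [[0,0,0.0005,0,0.04],[0,0,0.001,0,0.04],[0,0,0.0015,0,0.04],[0,0,0.0015,0,0.04],[0,0,0.0015,0,0.04],[0,0,0.0015,0,0.04],[0,0,0.0015,0,0.04],[0,0,0.0015,0,0.04]]}}

```text
clock: 11.5
tcp_pos: [0.5247, 0.2057, 0.2337]
orientation: [-0.132, 3.139, 0.0]
contact_force: [-2.6, 0.2, 5.9]
grip_width: 0.0485
gripper_force: 42.7
```

Contact is at about 8 N, at the expected height of 0.2337. Releasing slowly.

Request:
{"method": "carry_out", "body": {"moves": [[0,0,-0.0005,0,0.048],[0,0,-0.0005,0,0.05],[0,0,-0.0005,0,0.052],[0,0,-0.0005,0,0.054],[0,0,-0.0005,0,0.057],[0,0,-0.0005,0,0.062],[0,0,-0.0005,0,0.068],[0,0,-0.0005,0,0.074]], "force": 20}}

```text
clock: 12.3
tcp_pos: [0.5247, 0.2058, 0.2337]
orientation: [-0.132, 3.139, 0.0]
contact_force: [-0.2, -0.3, 0.7]
grip_width: 0.0741
gripper_force: 0.0
```

Request:
{"method": "carry_out", "body": {"moves": [[0,0,-0.002,0,0.08],[0,0,-0.005,0,0.084],[0,0,-0.012,0,0.084],[0,0,-0.025,0,0.084],[0,0,-0.045,0,0.084],[0,0,-0.07,0,0.084],[0,0,-0.1,0,0.084],[0,0,-0.13,0,0.084]]}}

```text
clock: 13.1
tcp_pos: [0.5246, 0.2055, 0.3659]
orientation: [-0.132, 3.138, 0.0]
contact_force: [1.0, 0.9, -0.4]
grip_width: 0.0844
gripper_force: 0.0
```

Request:
{"method": "carry_out", "body": {"moves": [[0.01,0,-0.01,0,0.084],[0.02,0,-0.01,0,0.084],[0.03,0,-0.01,0,0.084],[0.03,0,-0.01,0,0.084],[0.03,0,-0.01,0,0.084],[0.03,0,-0.01,0,0.084],[0.03,0,-0.01,0,0.084],[0.03,0,-0.01,0,0.084]]}}

```text
clock: 13.9
tcp_pos: [0.4951, 0.2032, 0.3734]
orientation: [0.132, -3.139, 0.0]
contact_force: [-0.3, -0.0, -0.5]
grip_width: 0.0842
gripper_force: 0.0
```

```bash
python3 go.py 0.525 0.2054 0.2337 0.0845; python3 - <<'E'
from h import *
c=r.calibration("wrist"); im=r.grab_frame("wrist")[...,::-1]
np.save("wc5.npy",c,allow_pickle=True); cv2.imwrite("pics/w5.png",im)
E
```

```text
t 13.9 tcp [0.4951 0.2032 0.3734] yaw 0.0839 w 0.0842025057013489 f 0.0 [-0.3 -0.  -0.5] q [-0.64  0.28  0.17  1.93 -0.06  0.93  1.2 ]
shift [-0.03   -0.0003  0.1397] roll -0.0006
```

View pics/w5.png

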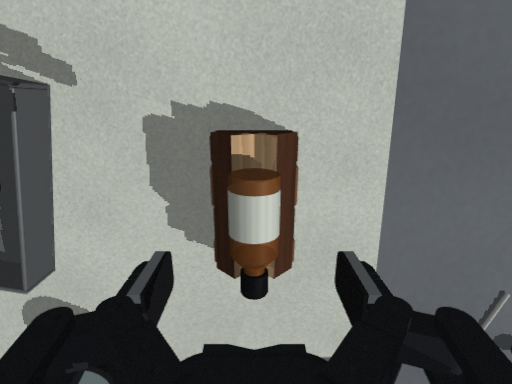

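The bottle lies in the groove, with its sides at columns 228 and 280, the base face around row 180 and the cap tip at row 297. I'll verify with numbers.

```bash
python3 - <<'E'
from h import *
c=np.load("wc5.npy",allow_pickle=True).item()
p=plane("wrist",[(228,190),(280.5,190),(229,240),(279.5,240),(254.5,181)],.079,c);print(p.round(4),np.linalg.norm(p[0]-p[1]))
a=(p[0]+p[1])/2;b=(p[2]+p[3])/2;y=np.arctan2(*(b-a)[1::-1]);u=np.array([np.cos(y),np.sin(y),0])
print("yaw",y,"origin from base",p[4]+u*.0425,"low rim",plane("wrist",[(254.5,170)],.054,c)[0]+u*.0425,"cap tip",plane("wrist",[(254.5,297)],.079,c)[0]-u*.088)
print("groove",plane("wrist",[(230,132),(277,132)],.063,c).round(4))
E
```

```text
[[0.4976 0.1791 0.079 ]
 [0.4933 0.2288 0.079 ]
 [0.5501 0.183  0.079 ]
 [0.5458 0.2338 0.079 ]
 [0.4866 0.2034 0.079 ]] 0.04991327186832244
yaw 0.08480187772000626 origin from base [0.52895401 0.20703087 0.079     ] low rim [0.52415486 0.20664992 0.054     ] cap tip [0.52837167 0.20701735 0.079     ]
groove [[0.4451 0.1766 0.063 ]
 [0.4413 0.221  0.063 ]]
```

```bash
python3 -c "
from bench import r
print(r.hand_in())"
```

```text
the job is handed in; nothing more can be done
None
```

The bottle lies settled in the groove, in line with it and within about 5 mm of the middle; it was set down gently at about 8 N, the other props were not touched, and the job was handed in at about 14 s.

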